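# Hang the phone carrier in the charging notch

### The job

Lift the phone carrier off the dark parking rail, clear over its end stops, and hang it on the level top of the brass-capped charging rail, beside the notch. Then slide it gently along that rail until it drops fully into the notch, and let go, leaving it hanging straight. Never jam, drop or knock it against the rails, and leave the key hanger, handset and bottle opener where they are.

Things in the scene. Friction and masses are not known exactly. Their poses are not given: they have to be found in the camera images.
- phone_carrier: Saddle-bag phone carrier, 0.2 to 0.3 kg: teak saddle plate 42 (x) x 46 (y) x 8 mm, bottom at z 0; silver folded flip phone on the +x side and cream battery on the -x side, each 14.5 thick, 46 wide, z -75 to +4, with a 12 mm slot between for the rail. Origin: middle of the plate's underside, which rests on the rail; z up, y along the rail. Raise it 90 mm or more before moving it across a rail.
- tab (a point): Middle of the carrier's teak grip tab, 16 mm (carrier x) by 24 mm (y) by 42 mm high, from z 8 to 50 above the carrier's origin; this point is 29 mm above that origin. Grip it across x, from above. On the rail, the carrier slides under a push of 1 to 2.5 N low on this tab along y (pushed high it tips); more means that it has met a wall or jammed: ease off, push again.
- parking_rail: Dark steel flat bar, 8 mm thick (x), 240 mm long along its own y, top at z 130; at both ends (|y| 112 to 120) an 8 mm square post rises to z 144 as end stop. Origin: middle of the underside of its teak foot (70 x 260 x 16 mm). Fixed; stands left or right of the charging rail. The phone carrier and the key hanger hang on it at the start.
- charging_rail: Brass-capped rail, 8 mm thick (x), 260 mm long along its own y; end stops (|y| 122 to 130) up to z 144. Origin: middle of the underside of its teak foot (70 x 280 x 16 mm). Cap top at z 130 (middle stretch 0.2 mm lower). Fixed. It may be loaded with up to 25 N by the carrier. With the carrier's origin at |y| 85 it rests clear of the notch and of the stop.
- charging_mid (a point): Middle of the charging rail at cap-top height (z 130); same axes as the rail. The cap has one notch, 52 mm long, down to a dark bar at z 123; its centre lies anywhere within 30 mm of this point along y and is not measured. Let go on the cap and pushed towards the middle, the carrier drops 7 mm into the notch by its own weight and stops against the far wall: feel for it.
- key_hanger: Brass saddle with a red tab and keys, 26 by 24 mm, reaching from z -84 to +26; origin at the middle of its saddle's underside. Hangs on the parking rail, about 80 to 120 mm from the phone carrier. Leave it.
- handset: Cream telephone handset lying on the shelf, 230 mm long (y), 60 mm wide, 56 mm high; origin under its middle. Leave it.
- opener: Pewter bottle opener lying flat, 125 mm long (y), 42 mm wide, 8 mm thick; origin at the underside near its middle. Leave it.
Mind the look-alikes: they are no part of the job. Leave any purple look-alike of the phone_carrier alone.

How it is judged:
By the outcome, as a careful person would: the job done as asked, in the order asked, and still so for the second after the job is handed in, with the robot touching nothing.
It also fails if it takes over 64 s, if anything falls off the work surface, if the arm or the gripper's body presses on something with over 40 N, if the wrist force passes 120 N, or if a joint passes its speed limit or range.

### The arm

A 6-joint arm with a two-finger parallel gripper is mounted at the origin on the work surface. World frame = base frame: x ahead of the robot, y to its left, z up, the work surface at z = 0. Lengths are in mm, angles in degrees, forces in N, time in s.
With the tool pointing down it reaches from about 325 to 925 mm from the base axis. Payload 3.1 kg.
Tool frame: the origin (TCP) lies at the very end of the fingers, on their centre line; the grasp point (between the pads) lies grasp_offset behind it (grasp_offset is the distance from the TCP to the grasp point, in mm); z points along the fingers, x is the direction in which the jaws open and shut, and the axes are right-handed (so a half turn about z gives the same grasp; the last joint's range is limited). The gripper opens to 85 mm and grips with 20 to 120 N. Pads are 22 mm wide; open, the fingers measure 114 mm over their backs; the gripper's body (76 mm by 85 mm) begins 54 mm behind the grasp point. The pads swing forward as they close: fully open they stand 13 mm farther back than shut.
Start: joints at [-69.454, 12.427, 92.441, -0, 75.132, -6.429], TCP at [283.521, -557.005, 231.3] pointing down, gripper open.
Joint ranges: [-157.48, 157.48], [-44.54, 120.13], [17.64, 146.25], [-64.5, 244.5], [7.68, 150.69], [-147.95, 147.95]. Speed limits (degrees/s): [159.86, 159.86, 180, 180, 180, 180].

### API

Orientations are given as [roll, pitch, yaw] about the fixed x, y, z axes, in that order (R = Rz(yaw) Ry(pitch) Rx(roll)).
In Python, from station import * gives the robot as it stands. Calls block until the motion is done:
- goto(position, orientation): joint-space move of the TCP to a pose.
- move_l(position, attitude=None, speed=150): straight line of the TCP; attitude=None keeps the orientation; speed is the mean speed in mm/s.
- move_j(angles): joint-space move.
- grip(opening, squeeze=None): finger opening in mm; squeeze is the grip in N (None keeps the last); returns when the fingers have stopped.
- wait(seconds).
- solve_ik(position, orientation): joint angles nearest the present ones, or None.
- get_obs(): the state.
- get_image(name): name is "side" or "top" or "wrist"; returns the picture (400x640x3 uint8, red, green, blue); there is no depth.
- get_calibration(name): a dict with "fx", "fy", "cx", "cy" (pixels), "R" (3x3) and "t" (3): a world point X has camera coordinates R X + t; the wrist camera has in their place "mount" (4x4, takes a point from camera to tool coordinates, whose origin is the TCP and whose axes are the tool frame's). Camera axes: x right, y down, z forward; pixel columns grow to the right and rows downward; lengths in mm; the calibration is good to about 2 mm. A picture is of the moment at which its call begins: read the wrist's pose just before it. get_calibration takes no time and is no camera call.
A pose or a line that the arm cannot do raises Unreachable and nothing moves.
- sign_off(): hands the job in, once; it reports no verdict.
Trained networks look in the newest picture that a camera, given by its name, has taken for a name from the list of things; names that differ only in an ending like _2 or _b are one class to them, and where a whole thing is asked for, a point or a joint stands for the part that bears it (a point fixed in the world has none). Each returns a list of dicts, best first, with "score" (0 to 1); they miss things now and then, are a little off and sometimes report something else, mostly with a low value. They report only what shows in the picture. A call takes as long as a camera call. They do not tell look-alikes from the thing itself.
- spot_in(name, camera): "extent" ([centre column, centre row, width, height] in pixels, round what is visible of it).
- regions_of(name, camera): "region" (400x640 bool, what is visible of it) and "extent" ([centre column, centre row, width, height] in pixels, round what is visible of it).
The state is a dict: "t": time; "joint_pos": joint angles; "qvel": joint speeds; "effort": joint torques, N m; "tcp_pos": TCP position; "ee_rot": TCP orientation; "wrist_force": force on the tool from outside, world axes, zero at the start; "moment": the same for the moment, N m; "grip_width": finger opening in mm.
Only numpy, scipy, OpenCV 4.12 (cv2) and the standard library are available. Lean on these libraries where they do the work, as an engineer would, in place of code of your own. Each camera call takes 0.05 s, during which the arm holds its last target. There are 200 camera calls.

## Working session

There is one attempt and no reset: what is moved stays moved. The work goes in short steps, each a Python script; the robot and the scene stay as the last script left them, time stands still between calls to the robot, and variables do not carry over. Pictures are saved under pics/ and viewed, about 8 in all and at most 12, crops included, and the job is handed in when it is done.

```bash
mkdir -p pics; ls
python3 - <<'E'
from station import *
import cv2,numpy as np
o=get_obs();print(o['t'],o['tcp_pos'],o['ee_rot'])
a=get_image("side");b=get_image("top")
cv2.imwrite("pics/a.png",np.vstack([a,b])[:,:,::-1][::1])
for c in("side","top"):
    k=get_calibration(c);print(c,{q:np.round(v,3).tolist() for q,v in k.items()})
    for n in("phone_carrier","key_hanger","parking_rail","charging_rail","tab","handset","opener"):
        print(c,n,[(round(d['score'],2),np.round(d['extent']).tolist()) for d in spot_in(n,c)])
print(get_calibration("wrist"), grasp_offset if 'grasp_offset' in dir() else None)
print(get_obs()['t'])
im=np.vstack([a,b])[:,:,::-1]
cv2.imwrite("pics/side.png",a[:,:,::-1]);cv2.imwrite("pics/top.png",b[:,:,::-1])
E
```

```text
pics
0.0 [ 283.22889247 -556.22936096  229.97178517] [-1.79985087e+02  1.36298222e-01 -6.30231655e+01]
side {'fx': 387.594, 'fy': 387.594, 'cx': 312.442, 'cy': 197.761, 'R': [[-0.826, -0.564, 0.021], [-0.313, 0.427, -0.848], [0.469, -0.707, -0.529]], 't': [500.016, 272.665, 753.986]}
side phone_carrier [(0.96, [297.0, 253.0, 31.0, 63.0]), (0.9, [329.0, 315.0, 34.0, 60.0]), (0.75, [362.0, 290.0, 32.0, 57.0])]
side key_hanger []
side parking_rail [(0.6, [306.0, 264.0, 80.0, 128.0])]
side charging_rail [(0.57, [367.0, 195.0, 78.0, 84.0])]
side tab [(0.86, [362.0, 292.0, 29.0, 60.0]), (0.61, [299.0, 255.0, 31.0, 60.0]), (0.56, [329.0, 315.0, 34.0, 60.0])]
side handset [(0.67, [252.0, 196.0, 63.0, 45.0])]
side opener [(0.73, [300.0, 253.0, 30.0, 63.0]), (0.6, [398.0, 263.0, 25.0, 37.0])]
top {'fx': 440.325, 'fy': 440.325, 'cx': 311.884, 'cy': 204.439, 'R': [[-0.023, -1.0, 0.018], [-0.994, 0.021, -0.11], [0.11, -0.02, -0.994]], 't': [-1.854, 584.738, 912.101]}
top phone_carrier [(0.86, [197.0, 247.0, 36.0, 20.0]), (0.82, [181.0, 302.0, 32.0, 29.0]), (0.7, [224.0, 310.0, 35.0, 30.0])]
top k
[... 253 characters left out ...]
247.0, 31.0, 30.0]), (0.95, [220.0, 312.0, 27.0, 31.0]), (0.67, [181.0, 300.0, 32.0, 32.0])]
top handset [(0.75, [304.0, 102.0, 100.0, 38.0]), (0.59, [312.0, 314.0, 62.0, 24.0])]
top opener [(0.93, [310.0, 314.0, 62.0, 25.0])]
{'fx': 356.6630397556919, 'fy': 356.6630397556919, 'cx': 319.42138823722, 'cy': 194.63881013160665, 'mount': array([[ 9.99999868e-01,  2.60910844e-04, -4.43259109e-04,
         5.92397666e-01],
       [-1.23609423e-04,  9.58440713e-01,  2.85291754e-01,
        -7.23560799e+01],
       [ 4.99273289e-04, -2.85291662e-01,  9.58440618e-01,
        -1.43375610e+02],
       [ 0.00000000e+00,  0.00000000e+00,  0.00000000e+00,
         1.00000000e+00]])} 18.700000000000003
0.8
```

View pics/side.png

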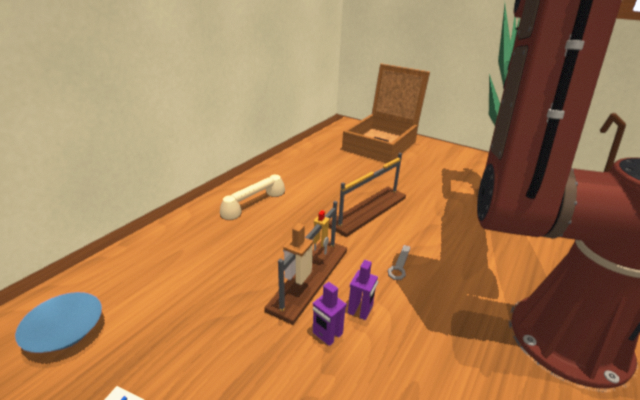

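View pics/top.png

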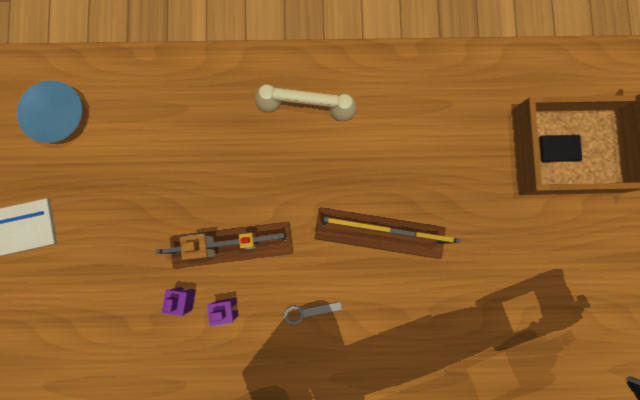

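```bash
cat > h.py <<'E'
from station import *
import cv2,numpy as np
from scipy.spatial.transform import Rotation as Ro
def cam(c,o=None):
    k=get_calibration(c)
    if c=="wrist":
        T=np.eye(4);T[:3,:3]=Ro.from_euler('xyz',o['ee_rot'],degrees=True).as_matrix();T[:3,3]=o['tcp_pos']
        W=np.linalg.inv(T@k['mount']);R,t=W[:3,:3],W[:3,3]
    else: R,t=np.array(k['R']),np.array(k['t'])
    return k,R,t
def unproj(c,u,v,z,o=None):
    k,R,t=cam(c,o); d=R.T@[(u-k['cx'])/k['fx'],(v-k['cy'])/k['fy'],1]; C=-R.T@t
    return C+d*(z-C[2])/d[2]
def proj(c,X,o=None):
    k,R,t=cam(c,o); p=R@np.array(X)+t
    return np.array([k['fx']*p[0]/p[2]+k['cx'],k['fy']*p[1]/p[2]+k['cy']])
E
python3 - <<'E'
from h import *
for n,p,q in(("park",(159,251),(286,236)),("chg",(325,219),(458,240))):
    A,B=unproj("top",*p,144),unproj("top",*q,144)
    d=A-B;print(n,A.round(),B.round(),np.linalg.norm(d),((A+B)/2).round(1),"yaw",np.degrees(np.arctan2(-d[0],d[1])))
print("carrier plate",unproj("top",197,247,138), "tab",unproj("top",193,244,180),"notch",unproj("top",403,231,123))
E
```

```text
park [491. 273. 144.] [514.  37. 144.] 237.0077753355536 [502.5 155.4 144. ] yaw 5.457236609674933
chg [544. -37. 144.] [ 499. -286.  144.] 253.66646411896593 [ 521.6 -161.3  144. ] yaw -10.232312246536347
carrier plate [497.17115512 204.60815947 138.        ] tab [501.83607189 201.63154336 180.        ] notch [ 519.23748709 -187.68903862  123.        ]
```

Run:
```python
from h import *
goto([521,-161,330],[180,0,-10]); o=get_obs(); a=get_image("wrist"); np.save("oc.npy",np.r_[o['tcp_pos'],o['ee_rot']])
print(o['t'],o['tcp_pos'],o['wrist_force'])
goto([500,203,330],[180,0,5.5]); o=get_obs(); b=get_image("wrist"); np.save("op.npy",np.r_[o['tcp_pos'],o['ee_rot']])
print(o['t'],o['tcp_pos'])
for n in("phone_carrier","tab"):print(n,[(round(d['score'],2),np.round(d['extent']).tolist()) for d in spot_in(n,"wrist")])
print("exp tab top",proj("wrist",[500,203,180],o))
cv2.imwrite("pics/wc.png",a[:,:,::-1]);cv2.imwrite("pics/wp.png",b[:,:,::-1])
```

```text
2.525 [ 520.70851865 -161.87163864  329.60243407] [ 0.82335443 -0.36420395 -0.51146655]
3.9417 [500.45080632 202.00939645 329.94875497]
phone_carrier [(0.95, [206.0, 166.0, 61.0, 50.0]), (0.64, [228.0, 89.0, 62.0, 55.0]), (0.57, [320.0, 151.0, 46.0, 59.0])]
tab [(0.8, [226.0, 89.0, 61.0, 54.0]), (0.75, [319.0, 151.0, 48.0, 54.0]), (0.7, [206.0, 165.0, 62.0, 50.0]), (0.23, [320.0, 243.0, 22.0, 48.0])]
exp tab top [319.04626954 176.10432688]
```

View pics/wc.png

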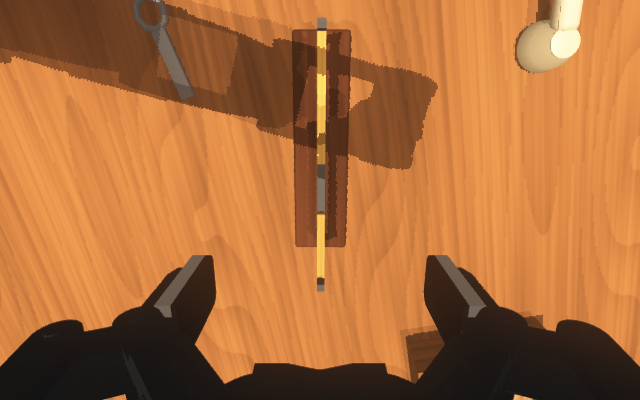

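View pics/wp.png

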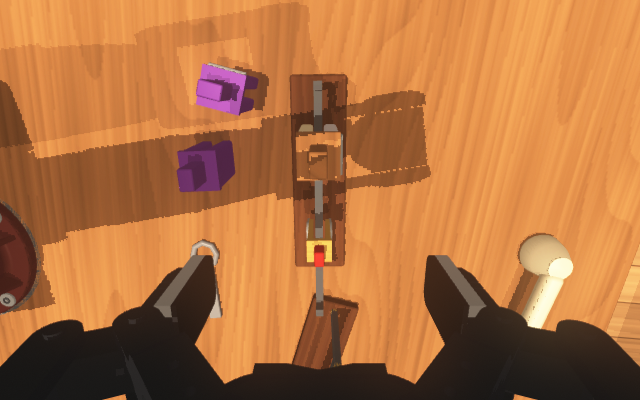

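Run:
```python
from h import *
def O(f): a=np.load(f);return dict(tcp_pos=a[:3],ee_rot=a[3:])
oc,op=O("oc.npy"),O("op.npy");print(oc,op)
for n,o,p,q in(("park",op,(318,84),(319.5,313)),("chg",oc,(321.5,21),(320.5,288))):
    A,B=unproj("wrist",*p,144,o),unproj("wrist",*q,144,o)
    d=A-B;print(n,A.round(1),B.round(1),np.linalg.norm(d),((A+B)/2).round(1),"yaw",np.degrees(np.arctan2(-d[0],d[1])))
print(unproj("wrist",320.5,165,123,oc),unproj("wrist",320.5,213,123,oc))
i=cv2.imread("pics/wp.png")[60:280,250:400];j=cv2.imread("pics/wc.png")[10:300,270:370]
i=cv2.resize(i,None,fx=2.7,fy=2.7,interpolation=cv2.INTER_CUBIC);j=cv2.resize(j,None,fx=2.05,fy=2.05,interpolation=cv2.INTER_CUBIC)
h=min(len(i),len(j));cv2.imwrite("pics/crop.png",np.hstack([i[:h],j[:h]]))
```

```text
{'tcp_pos': array([ 520.70851865, -161.87163864,  329.60243407]), 'ee_rot': array([ 1.79981768e+02,  3.54434480e-02, -1.00802444e+01])} {'tcp_pos': array([500.45080632, 202.00939645, 329.94875497]), 'ee_rot': array([ 1.79959056e+02, -7.08978744e-03,  5.42289978e+00])}
park [492.  277.3 144. ] [515.4  44.7 144. ] 233.81691577754918 [503.7 161.  144. ] yaw 5.757711556866699
chg [544.4 -37.7 144. ] [ 499.3 -287.6  144. ] 253.90646363963245 [ 521.8 -162.6  144. ] yaw -10.213433292802375
[ 521.36006079 -163.2152016   123.        ] [ 512.51715408 -213.24448185  123.        ]
```

View pics/crop.png

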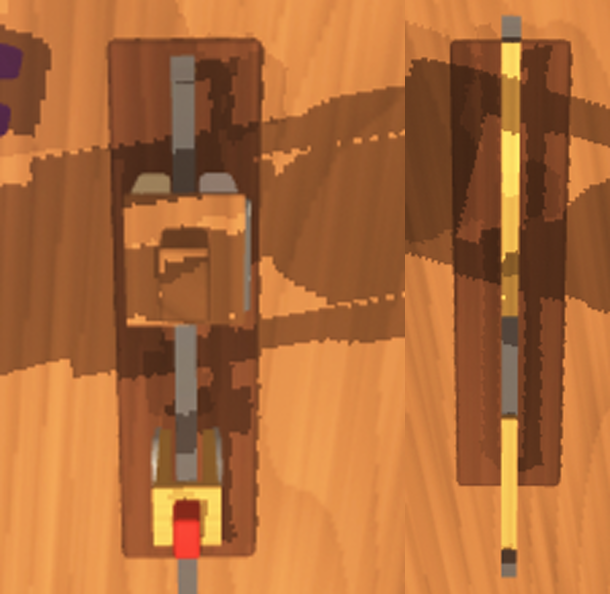

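Run:
```python
from h import *
a=np.load("op.npy");op=dict(tcp_pos=a[:3],ee_rot=a[3:])
T=unproj("wrist",318.5,165.5,180,op);P=unproj("wrist",319,156.3,138,op);print(T,P)
print([np.round(get_obs()['tcp_pos'],2).tolist() for _ in range(3)])
# centre line of parking rail
m=np.array([503.4,159.5]);y=np.radians(5.6);d=np.array([-np.sin(y),np.cos(y)])
s=((T+P)[:2]/2-m)@d;c=m+s*d;print("s",s,"c",c)
assert abs(T[1]-P[1])<8
grip(50,40)
goto([*c,215],[180,0,5.6]); o=get_obs();b=get_image("wrist")
cv2.imwrite("pics/near.png",b[:,:,::-1]);print(o['tcp_pos'],o['ee_rot'],o['t'],o['wrist_force'])
print("exp tab top corners",[proj("wrist",[*(c+q*d),180],o).round().tolist() for q in(-12,12)])
```

```text
[498.68361003 212.04239426 180.        ] [499.04200801 212.12043557 138.        ]
[[500.5, 201.85, 329.95], [500.5, 201.85, 329.95], [500.5, 201.85, 329.95]]
s 52.77321710662458 c [498.25023645 212.02135165]
[498.49179667 212.13340635 215.36495422] [ 1.79992961e+02 -1.51120920e-03  5.61613918e+00] 5.0667 [0.47577023 0.10327133 1.46704607]
exp tab top corners [[319.0, 249.0], [319.0, 207.0]]
```

View pics/near.png

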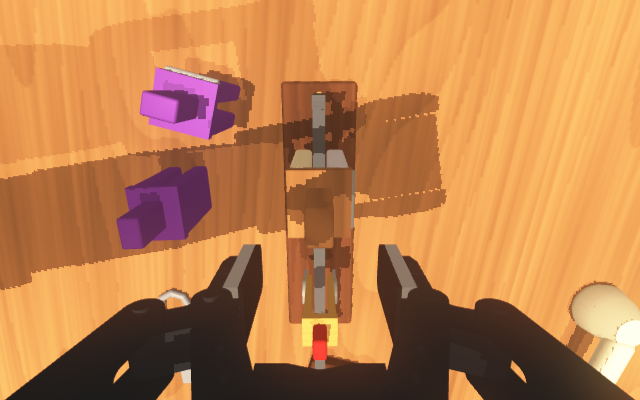

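The near view shows the tab top at columns 305–333 and rows 205–249, which matches the prediction. The jaws straddle it, so I'll grasp.

Run:
```python
from h import *
f=lambda:get_obs()['wrist_force'].round(2) if hasattr(get_obs()['wrist_force'],'round') else get_obs()['wrist_force']
c=[498.25,212.0]
move_l([*c,146],speed=80);print(f(),get_obs()['tcp_pos'])
grip(10,40);wait(.2);o=get_obs();print("grip",o['grip_width'],f(),o['tcp_pos'])
move_l([*c,152],speed=30);wait(.2);print("6 up",f(),get_obs()['grip_width'])
move_l([*c,252],speed=120);wait(.3);o=get_obs();print(f(),o['tcp_pos'],o['moment'],o['grip_width'],o['t'])
b=get_image("wrist");cv2.imwrite("pics/held.png",b[:,:,::-1])
```

```text
[0.85 0.37 0.15] [498.78718457 212.17655727 146.55598701]
grip 15.77309732047873 [-1.5   0.62  5.73] [498.5081063  212.12680153 146.73149454]
6 up [-0.98 -0.17 -2.48] 15.846806517295722
[ 1.   -0.25 -2.77] [497.92654494 211.88545857 251.25167817] [-0.02906391  0.02259662  0.0094111 ] 15.398061180037303 8.5667
```

View pics/held.png

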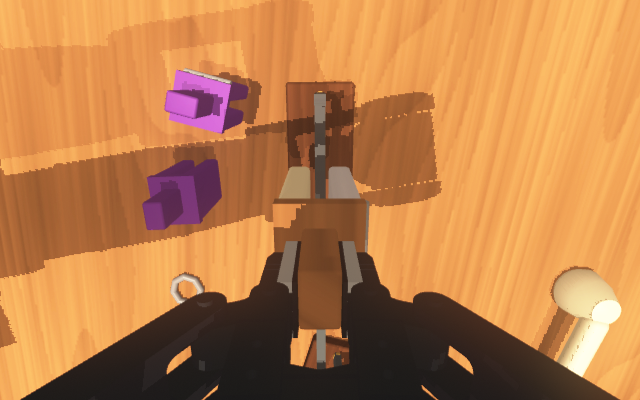

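Run:
```python
from h import *
move_l([498.25,212.0,290],speed=120)
goto([506.9,-245.3,290],[180,0,-10.2]);wait(.3)
move_l([506.9,-245.3,248],speed=100);wait(.3);o=get_obs();b=get_image("wrist");cv2.imwrite("pics/over.png",b[:,:,::-1])
print(o['tcp_pos'],o['ee_rot'],o['wrist_force'],o['grip_width'],o['t'])
d=np.array([.1771,.9842])
for s in (-30,0,126):print(s,proj("wrist",[*(np.array([521.8,-162.6])+s*d),144 if s>99 else 130],o).round(1))
```

```text
[ 507.31278089 -245.56873119  248.89908353] [ 1.79965902e+02 -8.24191525e-02 -1.02000999e+01] [-0.717238    0.49978822 -3.06000511] 15.418065346050101 11.925
-30 [318.5 114.3]
0 [318.4  70.1]
126 [ 318.2 -170.7]
```

View pics/over.png

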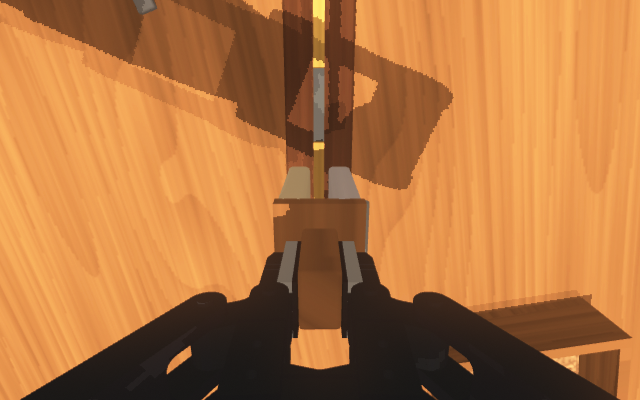

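Run:
```python
from h import *
c=[506.9,-245.3]
F=lambda:np.mean([np.array(get_obs()['wrist_force']) for _ in range(1)],0)
ok=True
for z in list(range(238,151,-8))+[151,149.5,148.5]+list(np.arange(148,143.5,-.5)):
    move_l([*c,z],speed=60 if z>152 else 20)
    if z<152: wait(.1)
    f=F();print(z,f.round(2))
    if z>152 and (f[2]>1.5 or np.hypot(*f[:2])>5): print("EARLY CONTACT");ok=False;break
    if z<152 and f[2]>-0.8: break
o=get_obs();print(o['tcp_pos'],o['moment'],o['t'])
b=get_image("wrist");cv2.imwrite("pics/down.png",b[:,:,::-1])
```

```text
238 [ 0.32 -0.41 -2.44]
230 [ 0.21 -0.37 -1.92]
222 [-0.09  0.32 -2.32]
214 [-0.28 -0.04 -2.75]
206 [ 0.08  0.22 -2.43]
198 [ 0.27  0.31 -2.22]
190 [-0.14 -0.38 -2.38]
182 [-0.19 -0.04 -2.23]
174 [-0.    0.77 -3.06]
166 [-0.05  0.31 -2.37]
158 [ 0.33 -0.49 -2.57]
151 [ 0.1  -0.32 -2.03]
149.5 [-0.77  0.12 -2.82]
148.5 [ 0.07 -0.58 -2.22]
148.0 [ 0.3  -0.54 -2.93]
147.5 [ 0.06 -0.17 -2.03]
147.0 [ 0.16  0.19 -2.6 ]
146.5 [-1.19 -0.83 -0.91]
146.0 [-2.68  1.48  3.97]
[ 507.04075459 -245.41202095  146.73362696] [ 0.2286895   0.45620587 -0.00181573] 18.175
```

Run:
```python
from h import *
m=np.array([521.8,-162.6]);d=np.array([.1771,.9842]);c=[506.9,-245.3]
move_l([*c,146.6],speed=20);print(get_obs()['wrist_force'])
grip(34);wait(.2);print(get_obs()['grip_width'],get_obs()['wrist_force'])
move_l([*c,215],speed=120)
b=get_image("wrist");a=get_image("side")
p=m-125*d
A=[-172,0,-10.2]
grip(0)
goto([*p,215],A);o=get_obs();print(o['tcp_pos'],o['ee_rot'],o['wrist_force'],o['t'])
a2=get_image("top")
s=cv2.resize(a[120:270,290:450],None,fx=2.5,fy=2.5);t=cv2.resize(a2[190:270,290:490],None,fx=2,fy=2)
cv2.imwrite("pics/rel.png",np.hstack([b[:375,120:520],s])[:,:,::-1])
```

```text
[-1.83330053  0.78216227  3.82994727]
33.92410205585723 [1.20118543 0.12118029 0.10266748]
[ 499.25271059 -287.94990929  214.94269405] [-1.71999985e+02 -7.20845158e-03 -1.04117436e+01] [ 0.23567799  0.13877914 -0.26239248] 20.525
```

View pics/rel.png

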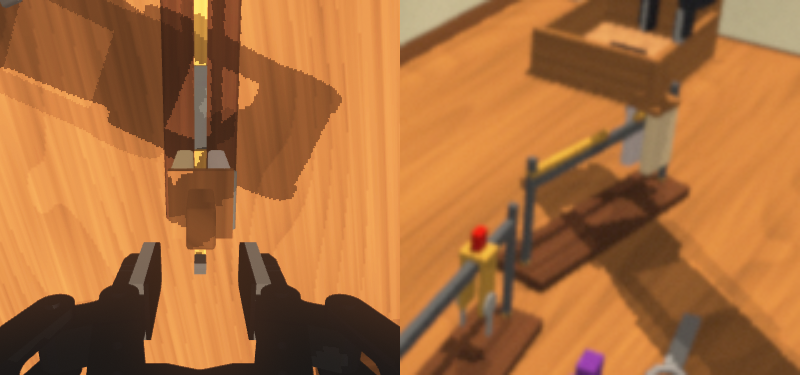

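```bash
cat > push.py <<'E'
from h import *
import sys
m=np.array([521.8,-162.6]);d=np.array([.1771,.9842])
f=lambda:-(np.array(get_obs()['wrist_force'])[:2]@d)
def push(s,end,z,lim=3.2,step=1.5):
    while s<end:
        s+=step;move_l([*(m+s*d),z],speed=25);v=f();print(round(s,1),round(v,2),end=' | ')
        if v>lim:
            wait(.15);v=f();print("again",round(v,2),end=' ')
            if v>lim: print("STOP");break
    return s
E
python3 - <<'E'
from push import *
move_l([*(m-114*d),215],speed=120)
move_l([*(m-114*d),148],speed=100);print("base",f())
move_l([*(m-109*d),148],speed=30);print(f())
move_l([*(m-109*d),142.5],speed=40);print(f(),get_obs()['wrist_force'])
s=push(-109,-54,142.5);print(s,get_obs()['t'],get_obs()['tcp_pos'])
a=get_image("side");cv2.imwrite("pics/s1.png",cv2.resize(a[110:260,290:450],None,fx=3,fy=3)[:,:,::-1])
E
```

```text
base -0.575838263359617
-0.03875129284245442
0.36185468785242847 [-0.0281096  -0.36260565  0.562255  ]
-107.5 0.85 | -106.0 0.81 | -104.5 0.95 | -103.0 1.76 | -101.5 0.73 | -100.0 1.36 | -98.5 1.29 | -97.0 1.37 | -95.5 0.34 | -94.0 0.9 | -92.5 1.26 | -91.0 1.06 | -89.5 0.96 | -88.0 1.54 | -86.5 1.05 | -85.0 0.98 | -83.5 1.39 | -82.0 0.38 | -80.5 0.38 | -79.0 1.76 | -77.5 1.73 | -76.0 2.32 | -74.5 2.23 | -73.0 -0.19 | -71.5 0.55 | -70.0 -0.11 | -68.5 1.15 | -67.0 0.06 | -65.5 0.48 | -64.0 0.48 | -62.5 0.95 | -61.0 0.45 | -59.5 0.3 | -58.0 0.28 | -56.5 -0.36 | -55.0 0.71 | -53.5 0.86 | -53.5 31.4917 [ 512.3227202  -215.10757895  142.48642988]
```

Run:
```python
from h import *
b=get_image("wrist");s=cv2.imread("pics/s1.png")[:400]
s=cv2.resize(s,(400,375));cv2.imwrite("pics/mid.png",np.hstack([b[:375,120:520,::-1],s]))
```

```text
(no output)
```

View pics/mid.png

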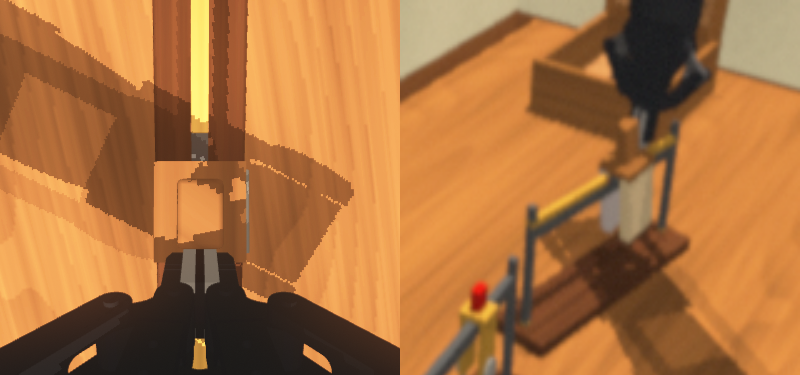

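The carrier has moved with the finger and is level. Its leading edge is a few mm short of the far notch wall, so I'll keep pushing gently.

Run:
```python
from push import *
s=push(-53.5,-38,142.5,lim=2.8,step=1);o=get_obs();print(s,o['t'],o['tcp_pos'])
move_l([*(m+(s-3)*d),142.5],speed=30);wait(.2);print("eased",f(),get_obs()['wrist_force'])
b=get_image("wrist");a=get_image("side")
s=cv2.resize(a[110:260,290:450],(400,375),interpolation=cv2.INTER_CUBIC);cv2.imwrite("pics/drop.png",np.hstack([b[:375,120:520],s])[:,:,::-1])
```

```text
-52.5 0.56 | -51.5 0.15 | -50.5 0.49 | -49.5 0.22 | -48.5 0.28 | -47.5 0.75 | -46.5 0.01 | -45.5 0.79 | -44.5 -0.03 | -43.5 0.89 | -42.5 1.32 | -41.5 4.99 | again 4.27 STOP
-41.5 34.7417 [ 514.68065611 -204.27834836  142.94428705]
eased 0.22434761250736424 [-0.50349839 -0.13734815  0.36518935]
```

View pics/drop.png

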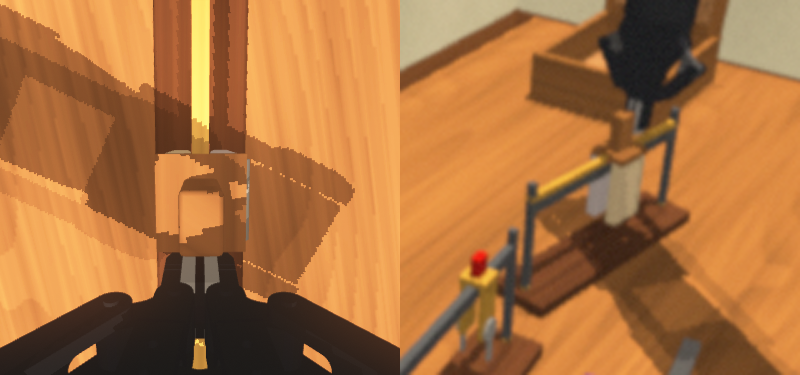

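Run:
```python
from push import *
s=-44.5
move_l([*(m+(s-8)*d),142.5],speed=60)
move_l([*(m+(s-8)*d),230],speed=150)
goto([*(m+(-75)*d),330],[180,0,-10.2]);o=get_obs();b=get_image("wrist");a=get_image("side")
cv2.imwrite("pics/fw.png",b[:,:,::-1]);cv2.imwrite("pics/fs.png",a[:,:,::-1]);print(o['t'])
K=5;u0,v0=325,140
z=cv2.resize(a[v0:v0+110,u0:u0+80],None,fx=K,fy=K,interpolation=cv2.INTER_CUBIC)[:,:,::-1].copy()
z0=z.copy()
n=np.array([d[1],-d[0]])
for oz,col in((130,(0,0,255)),(123,(0,255,0))):
    for dx,dy,dz in [(x,y,q) for q in(50,) for x in(-8,8) for y in(-12,12)]+[(-21,23,8),(-21,-23,8),(-21,23,-75),(-21,-23,-75)]:
        X=[*(m-22.5*d+dx*n+dy*d),oz+dz];p=(proj("side",X)-[u0,v0]+.5)*K
        cv2.circle(z,tuple(int(v) for v in p),3,col,-1)
cv2.imwrite("pics/chk.png",np.hstack([z,z0]))
```

```text
36.8
```

View pics/chk.png

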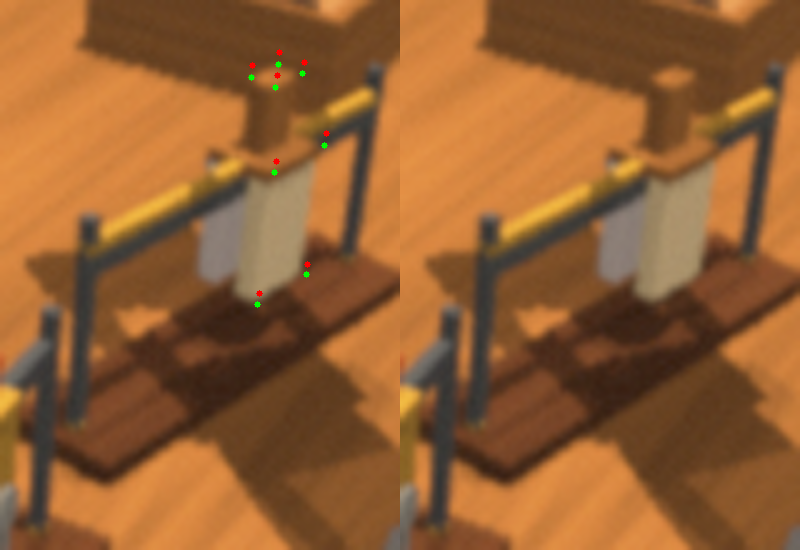

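Run:
```python
from push import *
o=get_obs();get_image("wrist")
for r in regions_of("phone_carrier","wrist")[:2]:
    ys,xs=np.nonzero(r['region']);print(round(r['score'],2),np.round(r['extent']),cv2.minAreaRect(np.c_[xs,ys].astype(np.float32)))
for z in(130,123):print(z,[proj("wrist",[*(m-22.5*d+y*d),z+8],o).round(1).tolist() for y in(-23,23)],proj("wrist",[*(m-34.5*d),z+50],o).round(1))
print(o['wrist_force'],o['grip_width'])
sign_off();print(get_obs()['t'])
```

```text
0.73 [324. 109.  45.  51.] ((323.0, 109.5), (51.0, 48.0), 90.0)
0.42 [323. 114.  64. 227.] ((322.5, 112.5), (225.0, 61.0), 90.0)
130 [[321.4, 137.2], [321.5, 85.5]] [321.5 130.2]
123 [[321.4, 136.3], [321.5, 85.5]] [321.5 129.3]
[-0.45511238  0.24816373  0.02279233] -0.24394826055806207
the job is handed in; nothing more can be done
the job is handed in; nothing more can be done
```

The phone carrier is hanging in the notch of the charging rail, released. I handed the job in at about 37 s on the robot's clock, within the 64 s limit.

- **Lift and transfer:** I gripped it by the tab and raised it more than 100 mm off the parking rail. I then carried it over and set it on the brass cap at rail y ≈ -84, where contact came at the expected height with no early touch.
- **Slide:** After letting go, I pushed it low on the tab with the fingers closed. The push stayed between about 0 and 2.3 N until it rose to about 5 N at the far notch wall. I stopped there, eased off and backed the arm away.

**Last checks**
- **Drop:** In the side camera, the tab top matches the outline predicted for a full 7 mm drop. The outline for sitting on the cap would be about 2 pixels higher, so this rests on a small difference.
- **Straightness:** The wrist camera outline shows the carrier square to the rail, within about 2 pixels of the predicted position. I had used all my picture views, so I checked this last part by numbers only.
- **Contact:** The wrist force was close to zero with the arm well clear.
- **Unclear moments:** I did not feel the drop itself as a distinct change in force. A brief rise to 2.3 N about halfway along the slide cleared by itself; I don't know what caused it.
- **Other items:** The robot touched only the carrier. I did not re-measure the key hanger, handset, opener or the purple look-alikes at the end.

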